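Index the white-capped vials to the filling station

TASK

On the perfume counter two vial carriers stand on index slides. Push the carrier with the white-capped vials along its slide until it has dropped into the detent of the filling station, with the middle row of its vials in line with the two yellow posts, and leave it there; do not leave it beyond, at the end stop. Leave the carrier with the blue-capped vials where it is.

Things in the scene. Friction and masses are not known exactly. Their poses are not given: they have to be found in the camera images.
- white_carrier (a joint): travel (m) of the black 76 x 130 mm carrier with white-capped, red-dotted vials on its fixed slide: 0 = start end, 0.11 = in the filling detent, 0.20 = at the rubber end stop. Starts at 0 to 0.05. Slides with about 0.6 N of friction and stays where left; ridges with crests at 0.100 and 0.120 bound the detent and take about 5 N to pass; past the first it drops in (2 mm play either way).
- white_handle (a point): middle of the top edge of the upright aluminium push plate at the trailing end of the white-capped carrier, 100 mm above the counter. Plate 44 mm wide across the slide, 12 mm thick along it, bare from 30 to 100 mm above the counter; rear face free, vials 33 mm ahead of its front face, tops at 90 mm. y axis: direction of travel (plate towards vials); z up.
- white_station (a point): fixed point on the slide (aluminium, 100 x 360 mm) where white_handle is when the carrier sits in the filling detent, also 100 mm up. y axis: direction of travel. 78 mm farther along y, two yellow posts (14 mm thick, tops 70 mm up) stand 62 mm either side of the centre line: the middle row of vials comes in line with them.
- blue_handle (a point): the same point on the push plate of the other carrier, which has blue-capped vials and a like slide of its own, nearer to or farther from the robot than the white one, at least 0.15 m between their centre lines at mid-slide. Not to be moved.

How it is judged (in metres and radians):
At the end, for the whole second after the job is handed in: The carrier with the white-capped vials rests in the detent of the filling station (travel 0.11 m, within 10 mm either way), at rest and let go; the carrier with the blue-capped vials is within 10 mm of where it started (value of joint white_carrier between 0.1 and 0.12 m and velocity of joint white_carrier between -0.01 and 0.01 m/s and distance of blue_handle from where it was at the start of the episode below 0.01 m); the robot touches nothing.
It fails at once if the carrier with the blue-capped vials is moved by more than 10 mm (distance of blue_handle from where it was at the start of the episode above 0.01 m).
It also fails if it takes over 32 s, if anything falls off the work surface, if the arm or the gripper's body presses on something with over 40 N, if the wrist force passes 120 N, or if a joint passes its speed limit or range.

ROBOT

A 7-joint arm with a two-finger parallel gripper is mounted at the origin on the work surface. World frame = base frame: x ahead of the robot, y to its left, z up, the work surface at z = 0. Lengths are in mm, angles in degrees, forces in N, time in s.
With the tool pointing down it reaches from about 425 to 975 mm from the base axis. Payload 16.7 kg.
Tool frame: the origin (TCP) lies on the mounting face of the last link; the fingertips stand 173 mm ahead of it and the grasp point (between the pads) lies 155 mm ahead of it; z points along the fingers, y is the direction in which the jaws open and shut (so a half turn about z gives the same grasp; the last joint's range is limited). The gripper opens to 85 mm and grips with 20 to 120 N. Pads are 22 mm wide; open, the fingers measure 114 mm over their backs; the gripper's body (76 mm by 85 mm) begins 54 mm behind the grasp point. The pads swing forward as they close: fully open they stand 13 mm farther back than shut.
Start: joints at [-8.566, 24.414, 4.234, 92.017, -1.954, 63.644, -3.845], TCP at [674.973, -0.024, 404.702] pointing down, gripper open.
Joint ranges: [-163.25, 163.25], [-28.42, 122.38], [-70.27, 78.77], [12.13, 141.07], [-58.53, 238.53], [9.26, 117.41], [-156.51, 156.51]. Speed limits (degrees/s): [108.29, 108.29, 136.94, 136.94, 172.46, 172.46, 172.46].

INTERFACE

Orientations are given as a 3x3 rotation matrix whose columns are the frame's x, y, z axes.
In Python, from station import observe, get_image, camera_model, sign_off, regions_of gives the robot as it stands. The module is installed in compiled form; this text tells all that it offers.
- The arm moves only by the tool apply_moves, never from a script. Its argument "steps" is a list of rows, each a list of 7 numbers: the shift along the tool's x, y, z scaled (see below), then the turn, a rotation vector about the tool's x, y, z scaled (see below), then the opening, from 0 (shut) to 1 (fully open). In form: [[tx, ty, tz, rx, ry, rz, grip], ...]. A call has exactly 8 rows; each row shifts and turns the pose as measured when the row begins, along the tool's axes as they then stand; what a row does not reach is not made up. The controller multiplies each number of a shift by 0.05 m and each number of a turn by 180 degrees. A row lasts 1/8 s, in which the tool goes at most 62.5 mm and 10.7 degrees, less where a joint would pass 70% of its speed; a pose out of reach is approached as far as the arm can. A call with a number of a shift or a turn outside -1 to 1 is refused whole. A call with a gripper value outside its range is refused whole. The fingers move at their own pace and stop on an object; "grip_force" is the grip in N (left out, the last holds). Time passes only in rows, so rows that do not move let the fingers close, or fill a call up. It gives the time, the measured TCP pose, the force and the opening at its end, in the units of the state.
- observe(): the state, without advancing time (a new reading comes with each control period).
- get_image(name): name is "scene" or "side" or "wrist"; returns the picture (480x640x3 uint8, red, green, blue); there is no depth.
- camera_model(name): a dict with "camera_matrix" (3x3 intrinsics, pixels), "R" (3x3) and "t" (3): a world point X has camera coordinates R X + t; the wrist camera has in their place "hand_eye" (4x4, takes a point from camera to tool coordinates, whose origin is the TCP and whose axes are the flange's). Camera axes: x right, y down, z forward; pixel columns grow to the right and rows downward; lengths in mm; the calibration is good to about 2 mm. A picture is of the moment at which its call begins: read the wrist's pose just before it. camera_model takes no time and is no camera call.
- sign_off(): hands the job in, once; it reports no verdict.
Trained networks look in the newest picture that a camera, given by its name, has taken for a name from the list of things; names that differ only in an ending like _2 or _b are one class to them, and where a whole thing is asked for, a point or a joint stands for the part that bears it (a point fixed in the world has none). Each returns a list of dicts, best first, with "score" (0 to 1); they miss things now and then, are a little off and sometimes report something else, mostly with a low value. They report only what shows in the picture. A call takes as long as a camera call.
- regions_of(camera, target): "mask" (480x640 bool, what is visible of it) and "extent" ([centre column, centre row, width, height] in pixels, round what is visible of it).
The state is a dict: "time": time; "q": joint angles; "qd": joint speeds; "joint_efforts": joint torques, N m; "position": TCP position; "tcp_rot": TCP orientation; "contact_force": force on the tool from outside, world axes, zero at the start; "moment": the same for the moment, N m; "gripper_width": opening from 0.0 (shut) to 1.0 (fully open).
Only numpy, scipy, OpenCV 4.12 (cv2) and the standard library are available. Lean on these libraries where they do the work, as an engineer would, in place of code of your own. Each camera call takes 0.05 s, during which the arm holds its last target.

## Working session

There is one attempt and no reset: what is moved stays moved. The work goes in short steps, Python scripts to look and compute and a tool call to move; the robot and the scene stay as the last step left them, time stands still between calls to the robot, and variables do not carry over. Pictures are saved under pics/ and viewed, and the job is handed in when it is done.

Besides the shell and the picture viewer there is one more tool, called after "Emit:" as name(argument=value, ...) on one line, values as JSON. apply_moves: Moves the arm, as the interface text tells. Its arguments: {"type":"object","properties":{"steps":{"type":"array","items":{"type":"array","items":{"type":"number","minimum":-1,"maximum":1}}},"grip_force":{"type":"number"}},"required":["steps"]}

```bash
mkdir -p pics; python3 - <<'E'
from station import *
import cv2, numpy as np
s=observe();print(s)
for n in ["scene","side","wrist"]:
    im=get_image(n);cv2.imwrite(f"pics/{n}0.png",im[:,:,::-1])
    m=camera_model(n);print(n,m)
    for t in ["white_carrier","white_handle","blue_handle"]:
        try: print(t,[(round(r["score"],2),np.round(r["extent"])) for r in regions_of(n,t)][:3])
        except Exception as e: print(t,e)
E
```

```text
{'time': 0.0, 'q': array([-8.56530752, 24.45196594,  4.23069052, 92.05242299, -1.95672892,
       63.64273851, -3.84167572]), 'qd': array([-0.07327663, -0.05588244,  0.07819712,  0.02394832, -0.03015409,
       -0.05134053,  0.00962537]), 'joint_efforts': array([ 7.16691302e-04, -9.49842310e+01,  3.76242042e+00, -4.63523841e+01,
        1.94300286e-02,  1.01335210e-02,  2.85131875e-06]), 'position': array([ 6.74818049e+02, -2.98464060e-03,  4.03981735e+02]), 'tcp_rot': array([[ 1.48035304e-06,  9.99999144e-01, -1.30832993e-03],
       [ 9.99999999e-01, -1.54457628e-06, -4.90869453e-05],
       [-4.90889241e-05, -1.30832985e-03, -9.99999143e-01]]), 'contact_force': array([-0.59198367, -0.60324812,  0.46810612]), 'moment': array([-0.02412525,  0.0008148 , -0.06394574]), 'gripper_width': 0.9987452756740417}
scene {'camera_matrix': array([[590.12711909,   0.        , 322.59375254],
       [  0.        , 590.12711909, 238.13675719],
       [  0.        ,   0.        ,   1.        ]]), 'R': array([[-0.78689887,  0.6169602 ,  0.01225878],
       [ 0.34413016,  0.45523566, -0.82117899],
    
[... 816 characters left out ...]
)]
wrist {'camera_matrix': array([[355.07108319,   0.        , 318.91697812],
       [  0.        , 355.07108319, 231.28794524],
       [  0.        ,   0.        ,   1.        ]]), 'hand_eye': array([[ 7.78372009e-04, -9.63050816e-01, -2.69318623e-01,
         6.72949488e+01],
       [ 9.99999517e-01,  9.11367490e-04, -3.68788355e-04,
         1.56786051e-03],
       [ 6.00610163e-04, -2.69318206e-01,  9.63051060e-01,
         2.94342082e+01],
       [ 0.00000000e+00,  0.00000000e+00,  0.00000000e+00,
         1.00000000e+00]])}
white_carrier [(0.85, array([101., 295., 124., 134.]))]
white_handle [(0.86, array([101., 293., 120., 134.]))]
blue_handle [(0.59, array([281., 291.,  84., 166.]))]
```

View pics/scene0.png

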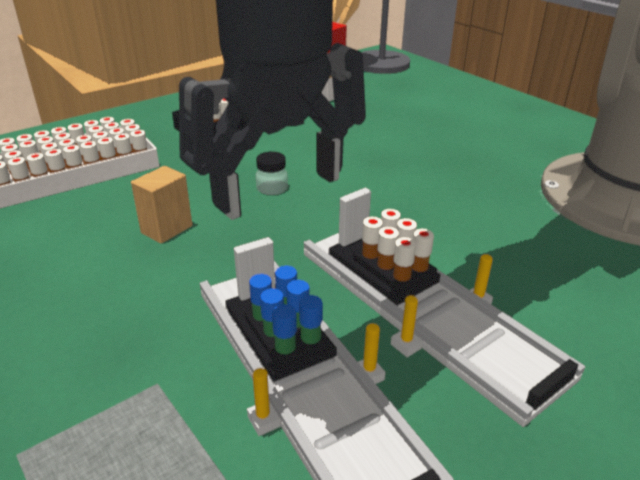

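View pics/side0.png

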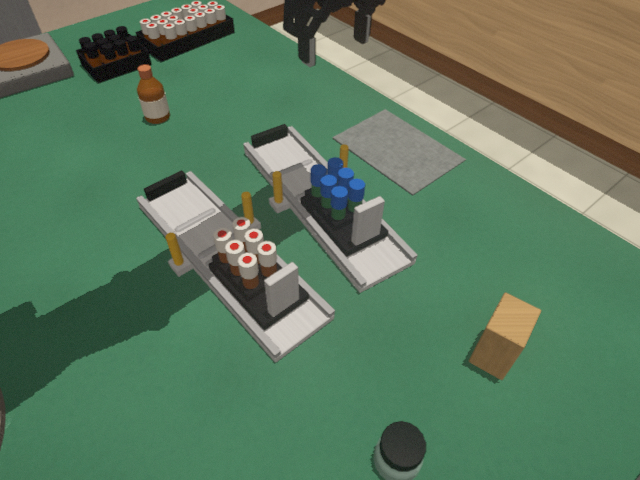

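View pics/wrist0.png

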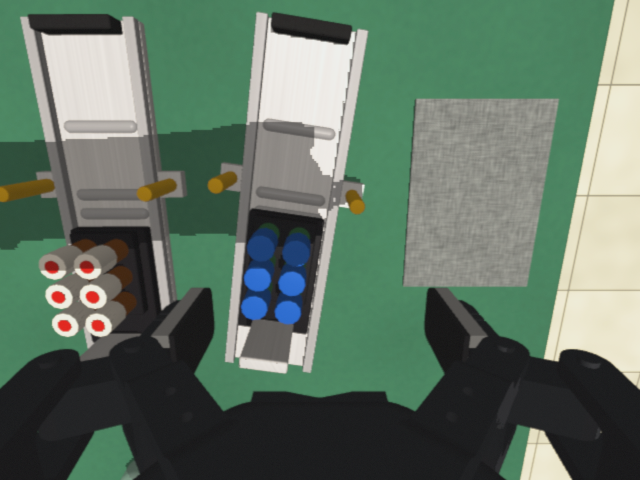

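```bash
python3 - <<'E'
import cv2
a=cv2.imread("pics/scene0.png")[180:420,300:600];b=cv2.imread("pics/side0.png")[165:365,130:340];c=cv2.imread("pics/wrist0.png")[0:400,0:220]
cv2.imwrite("pics/a.png",cv2.resize(a,(750,600),interpolation=cv2.INTER_CUBIC))
cv2.imwrite("pics/b.png",cv2.resize(b,(630,600),interpolation=cv2.INTER_CUBIC))
E
```

```text
(no output)
```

View pics/a.png

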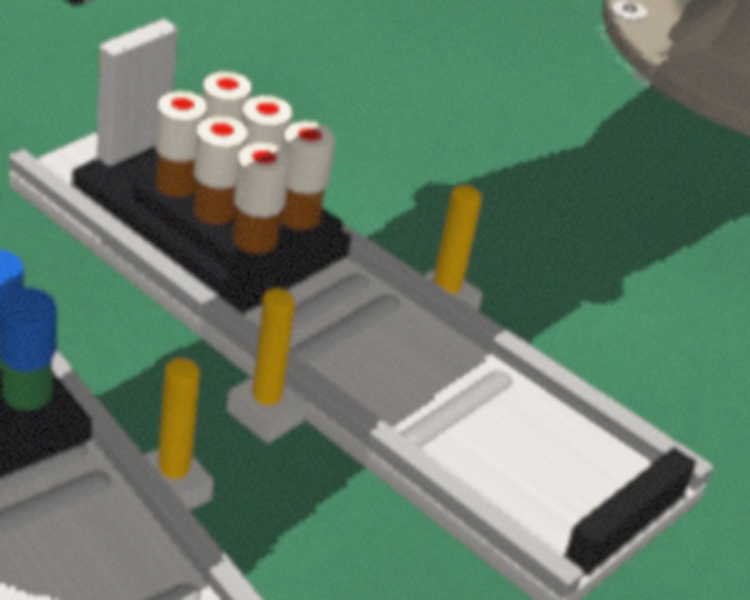

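View pics/b.png

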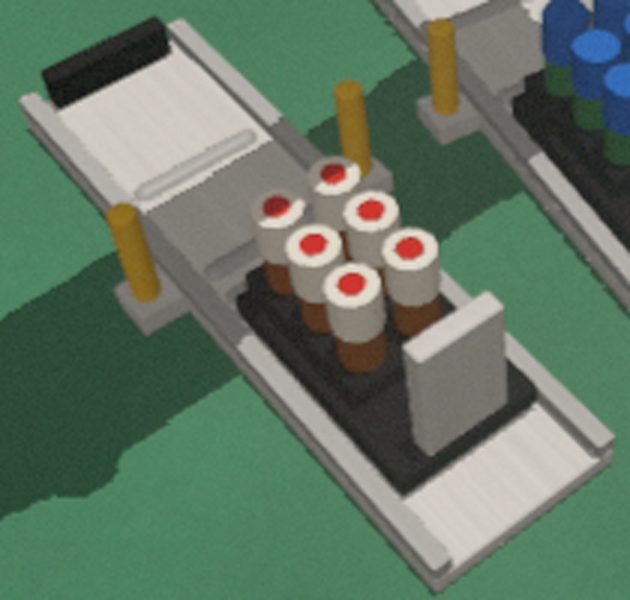

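```bash
cat > h.py <<'E'
from station import *
import numpy as np, cv2
def P(n):
    m=camera_model(n);return m["camera_matrix"]@np.c_[m["R"],m["t"]]
def tri(a,b):
    X=cv2.triangulatePoints(P("scene"),P("side"),np.float64(a).reshape(2,1),np.float64(b).reshape(2,1));return (X[:3]/X[3]).ravel()
def plane(n,uv,z):
    m=camera_model(n);d=m["R"].T@np.linalg.inv(m["camera_matrix"])@np.r_[uv,1];c=-m["R"].T@m["t"];return c+d*(z-c[2])/d[2]
def planew(uv,z,pos,R):
    m=camera_model("wrist");H=m["hand_eye"];d=R@H[:3,:3]@np.linalg.inv(m["camera_matrix"])@np.r_[uv,1];c=pos+R@H[:3,3];return c+d*(z-c[2])/d[2]
E
python3 - <<'E'
from h import *
np.set_printoptions(precision=1,suppress=True)
A=dict(near=([486.8,256.8],[171,235.3],70),far=([411.2,298.8],[246.7,194.7],70),plate=([355.2,194.8],[281.3,274.3],100))
r={}
for k,(a,b,z) in A.items():
    r[k]=(plane("scene",a,z)+plane("side",b,z))/2
    print(k,tri(a,b),plane("scene",a,z),plane("side",b,z))
d=r["far"]-r["near"];print(np.linalg.norm(d));d/=np.linalg.norm(d)
t=np.array([-d[1],d[0],0]);print("travel",t,np.degrees(np.arctan2(t[0],t[1])))
mid=(r["far"]+r["near"])/2; st=mid-78*t;st[2]=100;print("station",st,"plate->station",(st-r["plate"])@t,(st-r["plate"])@d)
# stop center (top face), bottom slide corners
s=observe()
for n,u in [("scene",[300+570/2.5,180+595/2.5]),("scene",[300+705/2.5,180+485/2.5]),("scene",[300+15/2.5,180+170/2.5]),("side",[130+435/3,165+590/3]),("side",[130+608/3,165+460/3])]: print(n,plane(n,u,0))
for p in [plane("side",[352,205],100),plane("scene",[255,245],100)]: print("blue",p)
for u in [(145,192),(3,195)]: print("wrist post",planew(u,70,s["position"],s["tcp_rot"]))
E
```

```text
near [400.2  16.7  69.5] [400.3  17.2  70. ] [400.5  15.5  70. ]
far [524.1  15.9  68.9] [524.6  16.9  70. ] [524.   14.4  70. ]
plate [ 462.  -149.    97.4] [ 464.9 -145.7  100. ] [ 461.1 -150.7  100. ]
123.90775991589551
travel [0. 1. 0.] 0.3275308406966743
station [461.9 -62.  100. ] plate->station 86.25249327317393 -1.6016575788326173
scene [497.6 162.7   0. ]
scene [402.4 163.    0. ]
scene [ 500.4 -202.6    0. ]
side [ 413.3 -191.8    0. ]
side [ 510.9 -191.5    0. ]
blue [ 605.  -120.3  100. ]
blue [ 624.9 -129.7  100. ]
wrist post [524.2  17.1  70. ]
wrist post [400.5  14.4  70. ]
```

```bash
python3 - <<'E'
from h import *
np.set_printoptions(precision=1,suppress=True)
print(plane("scene",[270,190],0),plane("scene",[165,235],0),plane("side",[403,450],50),plane("side",[490,370],0))
E
```

```text
[ 450.9 -365.7    0. ] [ 641.9 -349.5    0. ] [ 439.9 -376.2   50. ] [ 611.1 -374.5    0. ]
```

Emit:
apply_moves(steps=[[-0.48,-0.53,0,0,0,0,0],[-0.48,-0.53,0,0,0,0,0],[-0.48,-0.53,0,0,0,0,0],[-0.48,-0.53,0,0,0,0,0],[-0.48,-0.53,0,0,0,0,0],[-0.48,-0.53,0,0,0,0,0],[-0.48,-0.53,0,0,0,0,0],[-0.48,-0.53,0,0,0,0,0]])

```text
time: 1.6
position: [457.8, -195.8, 404.6]
tcp_rot: [[-0.004, 1.0, 0.002], [1.0, 0.004, 0.0], [0.0, 0.002, -1.0]]
contact_force: [1.3, -1.3, -0.1]
gripper_width: -0.001
```

```bash
python3 - <<'E'
from station import *
import cv2
cv2.imwrite("pics/w1.png",get_image("wrist")[:,:,::-1])
E
```

```text
(no output)
```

View pics/w1.png

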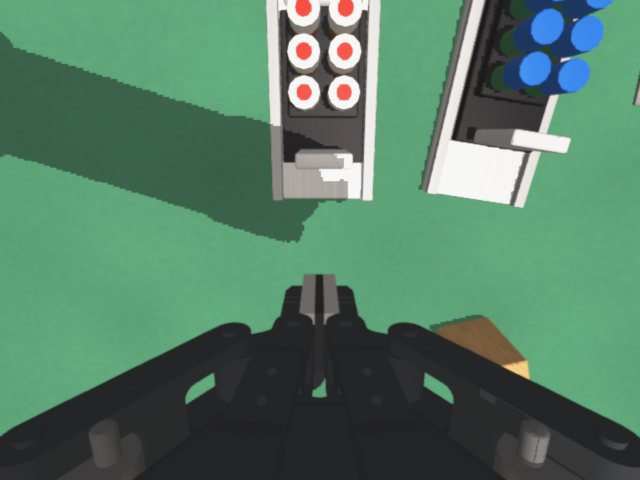

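```bash
python3 - <<'E'
from h import *
np.set_printoptions(precision=1,suppress=True)
s=observe();p,R=s["position"],s["tcp_rot"];print(p)
for u in [(295,152),(352,152),(295,168),(352,168),(323,159)]: print(planew(u,100,p,R))
print("tip front edge",planew((319,275),404-173,p,R))
E
```

```text
[ 454.6 -199.1  404.6]
[ 436.6 -146.5  100. ]
[ 479.7 -146.4  100. ]
[ 436.3 -158.4  100. ]
[ 480.  -158.4  100. ]
[ 457.8 -151.7  100. ]
tip front edge [ 454.7 -191.9  231. ]
```

Emit:
apply_moves(steps=[[0,0.01,0.5,0,0,0,0],[0,0.01,0.5,0,0,0,0],[0,0.01,0.5,0,0,0,0],[0,0.01,0.5,0,0,0,0],[0,0.01,0.5,0,0,0,0],[0,0.01,0.5,0,0,0,0],[0,0,0.5,0,0,0,0],[0,0,0.3,0,0,0,0]])

```text
time: 2.65
position: [459.2, -200.3, 211.9]
tcp_rot: [[0.003, 1.0, 0.008], [1.0, -0.003, -0.002], [-0.002, 0.008, -1.0]]
contact_force: [-0.4, 0.0, -0.6]
gripper_width: 0.003
```

Emit:
apply_moves(steps=[[0.2,0,0,0,0,0,0],[0.2,0,0,0,0,0,0],[0.15,0,0,0,0,0,0],[0.15,0,0,0,0,0,0],[0.15,0,0,0,0,0,0],[0.15,0,0,0,0,0,0],[0.15,0,0,0,0,0,0],[0.15,0,0,0,0,0,0]])

```text
time: 3.65
position: [460.2, -130.8, 213.7]
tcp_rot: [[0.003, 1.0, 0.011], [1.0, -0.003, -0.002], [-0.002, 0.011, -1.0]]
contact_force: [-0.1, -0.7, 0.5]
gripper_width: -0.001
```

Emit:
apply_moves(steps=[[0.12,0,0,0,0,0,0],[0.12,0,0,0,0,0,0],[0.12,0,0,0,0,0,0],[0.1,0,0,0,0,0,0],[0.1,0,0,0,0,0,0],[0.05,0,0,0,0,0,0],[0,0,0,0,0,0,0],[0,0,0,0,0,0,0]])

```text
time: 4.65
position: [460.3, -98.1, 213.6]
tcp_rot: [[0.003, 1.0, 0.011], [1.0, -0.003, -0.002], [-0.002, 0.011, -1.0]]
contact_force: [0.1, -0.2, 0.1]
gripper_width: -0.001
```

```bash
python3 - <<'E'
from h import *
s=observe();print(s["time"],s["position"],s["contact_force"])
for n in ["scene","side"]: cv2.imwrite(f"pics/{n}2.png",get_image(n)[:,:,::-1])
a=cv2.imread("pics/scene2.png")[150:390,300:600];b=cv2.imread("pics/side2.png")[165:365,130:340]
cv2.imwrite("pics/a2.png",cv2.resize(a,(750,600),interpolation=cv2.INTER_CUBIC))
cv2.imwrite("pics/b2.png",cv2.resize(b,(630,600),interpolation=cv2.INTER_CUBIC))
E
```

```text
4.65 [460.26561386 -98.05053848 213.59199376] [ 0.1359669  -0.17381203  0.1278731 ]
```

View pics/a2.png

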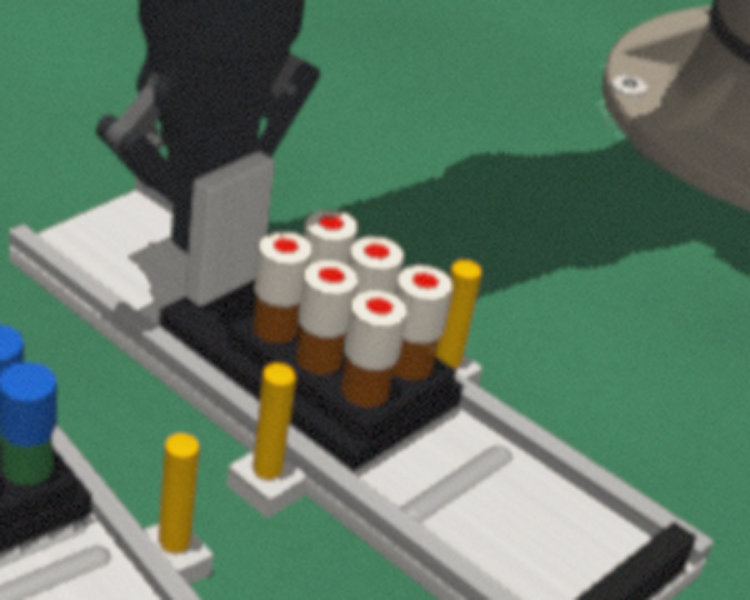

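View pics/b2.png

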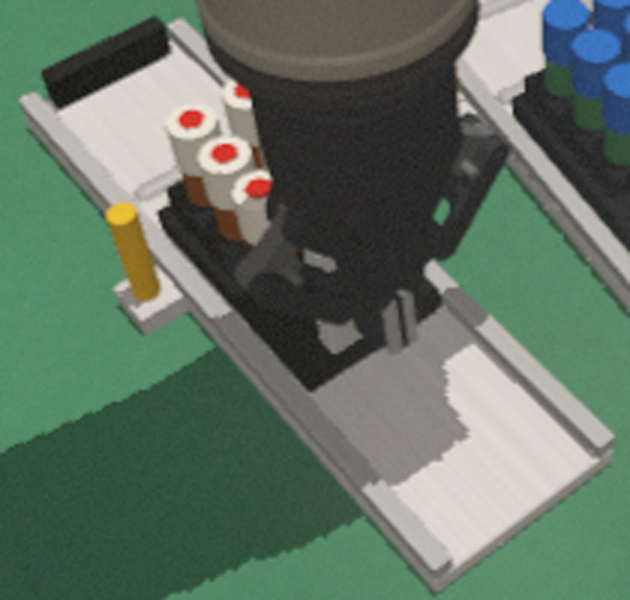

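```bash
python3 - <<'E'
from h import *
np.set_printoptions(precision=1,suppress=True)
print(plane("scene",[300+233/2.5,150+171/2.5],100),plane("scene",[300+353/2.5,150+262/2.5],90))
print("side mid",plane("side",[130+224/3,165+153/3],90), "scene near/mid",plane("scene",[300+376/2.5,150+250/2.5],90),plane("scene",[300+330/2.5,150+274/2.5],90))
print("posts",plane("scene",[300+467/2.5,150+269/2.5],70),plane("scene",[300+279/2.5,150+373/2.5],70),plane("side",[130+122/3,165+212/3],70))
E
```

```text
[464.7 -76.8 100. ] [462.4  -0.8  90. ]
side mid [446.6  -1.3  90. ] scene near/mid [447.2  -0.7  90. ] [477.2  -0.8  90. ]
posts [401.5  18.3  70. ] [524.7  17.6  70. ] [399.8  15.2  70. ]
```

Emit:
apply_moves(steps=[[0.06,0,0,0,0,0,0],[0.06,0,0,0,0,0,0],[0.06,0,0,0,0,0,0],[0.06,0,0,0,0,0,0],[0.04,0,0,0,0,0,0],[0,0,0,0,0,0,0],[0,0,0,0,0,0,0],[0,0,0,0,0,0,0]])

```text
time: 5.75
position: [460.1, -87.3, 213.7]
tcp_rot: [[0.008, 1.0, 0.011], [1.0, -0.008, -0.006], [-0.006, 0.012, -1.0]]
contact_force: [-0.6, -1.1, 1.0]
gripper_width: 0.001
```

```bash
python3 - <<'E'
from h import *
s=observe();print(s["time"],s["position"],s["contact_force"])
for n in ["scene","side"]: cv2.imwrite(f"pics/{n}3.png",get_image(n)[:,:,::-1])
a=cv2.imread("pics/scene3.png")[150:390,300:600]
cv2.imwrite("pics/a3.png",cv2.resize(a,(750,600),interpolation=cv2.INTER_CUBIC))
E
```

```text
5.75 [460.13309031 -87.32680168 213.65446892] [-0.57809694 -1.14358614  0.99642661]
```

View pics/a3.png

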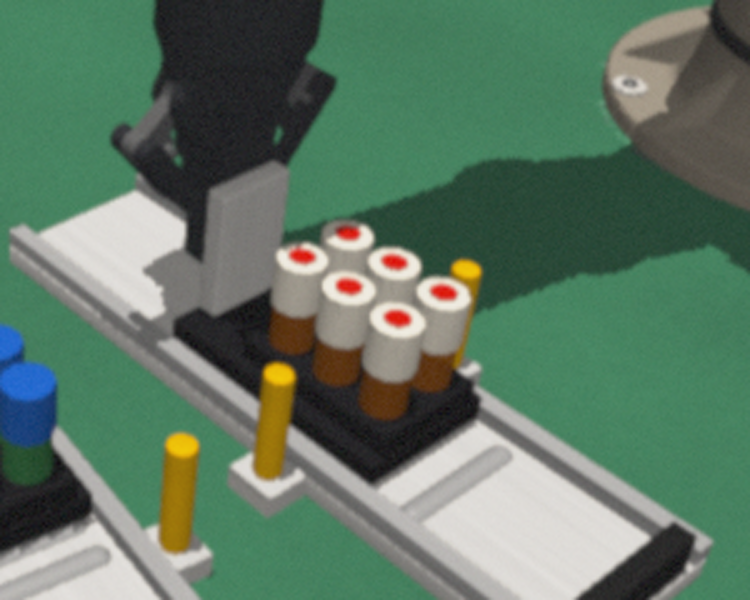

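```bash
python3 - <<'E'
from h import *
np.set_printoptions(precision=1,suppress=True)
for u in [(394,262),(349,286)]: print(plane("scene",[300+u[0]/2.5,150+u[1]/2.5],90))
E
```

```text
[447.7  10.4  90. ]
[477.   10.3  90. ]
```

Emit:
apply_moves(steps=[[0.05,0,0,0,0,0,0],[0.05,0,0,0,0,0,0],[0,0,0,0,0,0,0],[0,0,0,0,0,0,0],[0,0,0,0,0,0,0],[0,0,0,0,0,0,0],[0,0,0,0,0,0,0],[0,0,0,0,0,0,0]])

```text
time: 6.85
position: [460.2, -81.9, 213.6]
tcp_rot: [[0.008, 1.0, 0.011], [1.0, -0.008, -0.006], [-0.006, 0.012, -1.0]]
contact_force: [-1.0, -0.5, 0.9]
gripper_width: -0.002
```

```bash
python3 - <<'E'
from h import *
s=observe();print(s["time"],s["position"],s["contact_force"])
for n in ["scene","side"]: cv2.imwrite(f"pics/{n}4.png",get_image(n)[:,:,::-1])
a=cv2.imread("pics/scene4.png")[150:390,300:600]
cv2.imwrite("pics/a4.png",cv2.resize(a,(750,600),interpolation=cv2.INTER_CUBIC))
E
```

```text
6.85 [460.19261448 -81.94631238 213.6224021 ] [-1.02741844 -0.49690673  0.8732876 ]
```

View pics/a4.png

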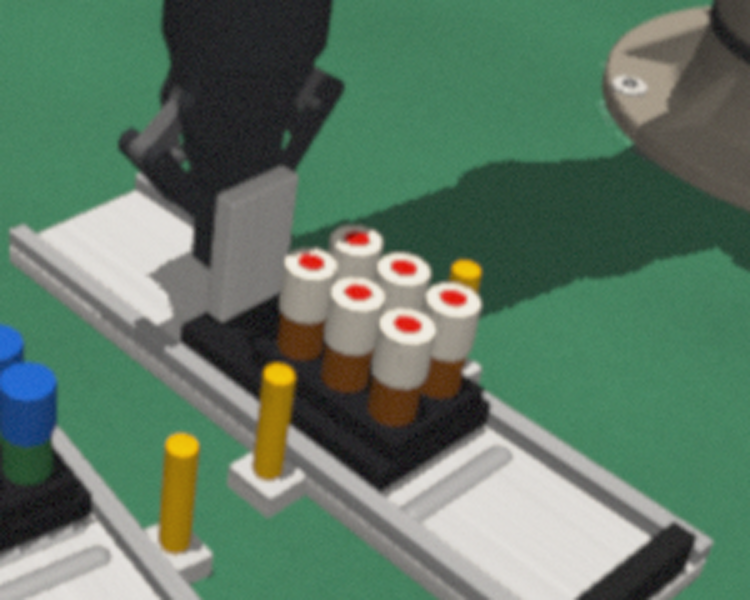

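Emit:
apply_moves(steps=[[-0.3,0,0,0,0,0,0],[-0.5,0,0,0,0,0,0],[-0.5,0,0,0,0,0,0],[-0.5,0,0,0,0,0,0],[-0.3,0,0,0,0,0,0],[0,0,-0.5,0,0,0,0],[0,0,-0.5,0,0,0,0],[0,0,-0.5,0,0,0,0]])

```text
time: 7.95
position: [456.8, -195.2, 289.5]
tcp_rot: [[0.01, 1.0, 0.007], [1.0, -0.01, -0.006], [-0.006, 0.008, -1.0]]
contact_force: [0.4, 0.3, 0.3]
gripper_width: 0.002
```

Emit:
apply_moves(steps=[[0,0,-0.5,0,0,0,0],[0,0,-0.5,0,0,0,0],[0,0,-0.5,0,0,0,0],[-0.5,0,-0.5,0,0,0,0],[-0.5,0,0,0,0,0,0],[-0.3,0,0,0,0,0,0],[0,0,0,0,0,0,0],[0,0,0,0,0,0,0]])

```text
time: 8.95
position: [454.3, -262.4, 394.7]
tcp_rot: [[0.009, 1.0, 0.009], [1.0, -0.009, -0.005], [-0.005, 0.009, -1.0]]
contact_force: [0.0, -0.4, 0.8]
gripper_width: 0.001
```

```bash
python3 - <<'E'
from h import *
s=observe();print(s["time"],s["position"],s["contact_force"])
for n in ["scene","side","wrist"]: cv2.imwrite(f"pics/{n}5.png",get_image(n)[:,:,::-1])
a=cv2.imread("pics/scene5.png")[150:390,300:600];b=cv2.imread("pics/side5.png")[150:350,130:340]
cv2.imwrite("pics/a5.png",cv2.resize(a,(750,600),interpolation=cv2.INTER_CUBIC))
cv2.imwrite("pics/b5.png",cv2.resize(b,(630,600),interpolation=cv2.INTER_CUBIC))
for n in ["scene","side"]: print([(r["score"],np.round(r["extent"])) for r in regions_of(n,"blue_handle")])
E
```

```text
8.95 [ 454.34265517 -262.36745984  394.74601786] [ 0.01208232 -0.44994717  0.7855956 ]
[(0.67, array([282., 310., 116., 144.]))]
[(0.49, array([342., 217.,  86.,  54.]))]
```

View pics/a5.png

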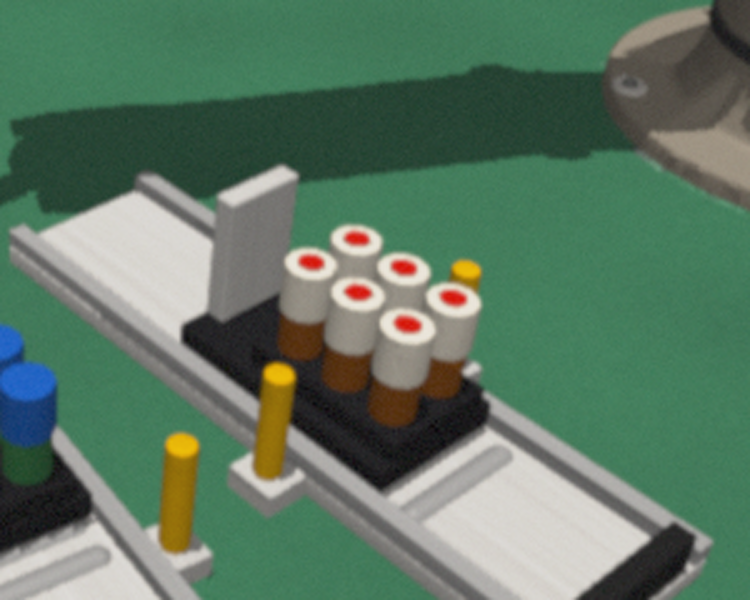

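View pics/b5.png

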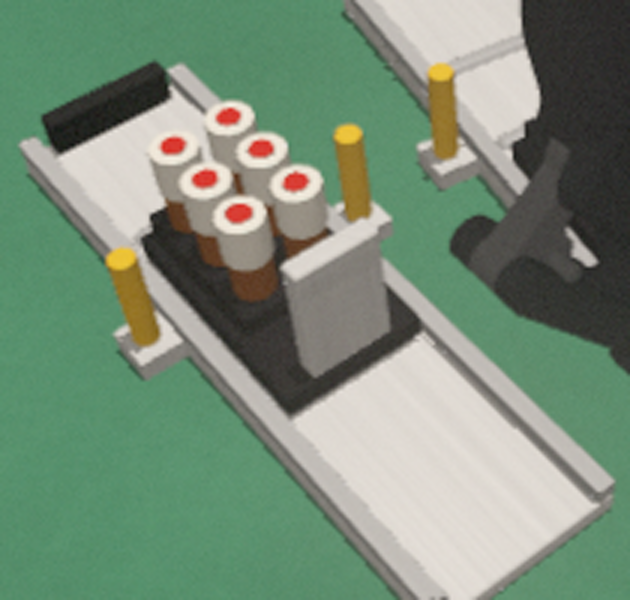

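View pics/wrist5.png

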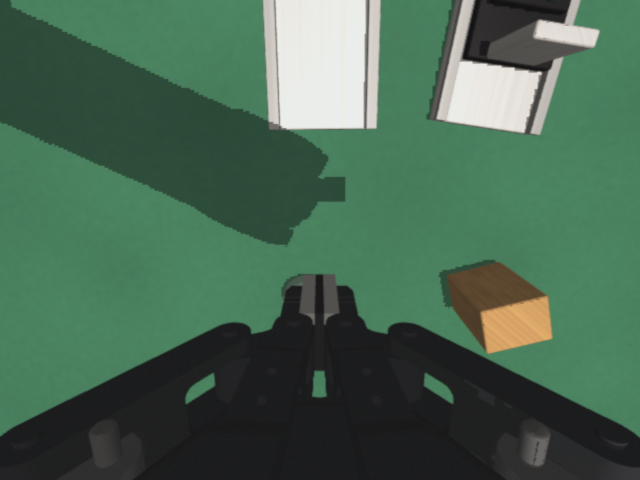

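```bash
python3 - <<'E'
from h import *
np.set_printoptions(precision=1,suppress=True)
for u,z in [((404,268),90),((358,292.5),90),((467,270),70),((279,373),70),((257,184),100)]: print("scene",plane("scene",[300+u[0]/2.5,150+u[1]/2.5],z))
for u,z in [((205,179),90),((261,149),90),((121,259),70),((348,134),70),((333,252),100)]: print("side",plane("side",[130+u[0]/3,150+u[1]/3],z))
E
```

```text
scene [447.6  16.1  90. ]
scene [477.4  15.9  90. ]
scene [402.1  18.8  70. ]
scene [524.7  17.6  70. ]
scene [463.5 -61.9 100. ]
side [446.4  14.3  90. ]
side [476.4  14.4  90. ]
side [398.9  14.4  70. ]
side [523.2  15.1  70. ]
side [461.1 -67.2 100. ]
```

```bash
python3 -c "
from station import *
print(sign_off())"
```

```text
the job is handed in; nothing more can be done
None
```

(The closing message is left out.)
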